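# Load the vial rack into its carrier and dock the carrier

## Task

Set the rack of red-capped amber vials down into the pocket of the aluminium carrier first, while the carrier is still out on the bench. Then take the loaded carrier by its blue handle, put it on the white docking bay's apron and slide it under the blue rails until it is fully home against the stop, with the rack still seated, and let go. Keep the vials upright, drop nothing, and leave the white-capped rack, the beaker and the bottle alone.

Things in the scene. Friction and masses are not known exactly. Their poses are not given: they have to be found in the camera images.
- rack: White vial rack, the one to load: block 66 (x) by 46 (y) by 48 mm high with six fixed amber red-capped vials on top, 70 mm high overall, about 0.14 kg, one rigid piece. Origin at the centre of its underside, z up. Fits the pocket either way round. Pinch its long sides (46 mm apart) about 38 mm above its underside, so the fingertips clear the pocket walls.
- carrier: Loose aluminium carrier plate, 170 (x) by 92 (y) by 6 mm, ~0.45 kg. Origin at the centre of its underside, z up. Front edge at x = +85 mm goes into the bay first; rack pocket near the front. At x = -36 mm an upright blue handle; behind it, at x = -66, a ballast block 18 mm high. Loaded, it balances some 20 to 32 mm in front of the handle. The long edges stick out as flanges beside the pocket.
- carrier_pocket (a point): Centre of the pocket's floor on the carrier, at x = +42, y = 0, z = 6 mm in the carrier's frame, same axes. The pocket is 70 (x) by 50 (y) mm at its floor, with four walls 8 mm high that slope outwards to 76 by 56 mm at the top.
- carrier_grip (a point): Where to pinch the blue handle: on its mid-plane, 62 mm above the carrier's underside, at x = -36 mm in the carrier's frame, same axes. The handle is 12 mm thick in x, 50 mm wide in y, its top 80 mm above the underside. Close the fingers along the carrier's x, across the 12 mm.
- dock: White docking bay, fixed to the bench; the carrier slides in along the bay's +x. Its origin (bench height) lies 12 mm straight below the carrier's origin when that is fully home, axes agreeing. Floor 12 mm high, 120 mm wide, from x = -110 to +85 mm, where the stop begins: a white housing 85 mm high, 150 mm wide, up to x = +160, with a blue screen on top. Before x = +5 the floor is an open apron.
- dock_mouth (a point): Middle of the floor where the rails begin: x = +5, z = 12 mm in the bay's frame, same axes. From here to the stop two rails stand 96 mm apart; blue lips overhang each by 11 mm (74 mm between them), lip underside 9 mm, lip top 14 mm above the floor. Before it, back to x = -42, lipless blue guide walls flare from about 96 to 120 mm apart.
- dock_apron (a point): Where to set the carrier's origin down on the apron before sliding: x = -97, z = 12 mm in the bay's frame, same axes. The carrier's front edge is then 17 mm short of the lips, and it has 97 mm to slide until home.
- empties: Bystander: a rack of the same size but with clear vials and white caps. Origin at the centre of its underside.
- beaker: Bystander: glass beaker, 68 mm across, 85 mm high. Origin at the centre of its underside.
- bottle: Bystander: amber glass bottle, 58 mm across, 115 mm high. Origin at the centre of its underside.
Not all that is in view belongs to the job. There is more than one size of the carrier; the one meant has the size given above.

How it is judged:
On the way:
1. the red-capped rack is seated flat in the carrier's pocket and let go, with the carrier still out of the bay (z of rack in the frame of carrier_pocket between -0.003 and 0.003 m and horizontal distance between rack and carrier_pocket below 0.006 m and angle between the x axis of rack and the x axis of carrier, either way round below 0.12 rad and angle between the z axis of rack and the z axis of carrier, either way round below 0.06 rad and horizontal distance between carrier and dock above 0.14 m and height (world z) of carrier below 0.006 m and contact force between the fingers and rack below 0.1 N), for 0.3 s.
At the end, for the whole second after the job is handed in: The rack lies flat on the pocket floor (within 3 mm in height, 6 mm sideways, 0.12 rad), the carrier lies flat on the bay's floor under the rails, within 5 mm of fully home and of the bay's middle line and within 0.08 rad of its direction, front end first; both at rest (z of rack in the frame of carrier_pocket between -0.003 and 0.003 m and horizontal distance between rack and carrier_pocket below 0.006 m and angle between the x axis of rack and the x axis of carrier, either way round below 0.12 rad and angle between the z axis of rack and the z axis of carrier, either way round below 0.06 rad and x of carrier in the frame of dock above -0.005 m and y of carrier in the frame of dock between -0.005 and 0.005 m and z of carrier in the frame of dock between 0.009 and 0.0155 m and angle between carrier's own z axis and vertical below 0.06 rad and angle between the x axis of carrier and the x axis of dock, either way round below 0.08 rad and x of carrier_pocket in the frame of dock above 0.03 m and linear speed of each of rack, carrier below 0.02 m/s); the robot touches nothing.
It fails at once if the white-capped rack is moved by more than 25 mm or tipped (distance of empties from where it was at the start of the episode above 0.025 m or angle between empties's own z axis and vertical above 0.4 rad).
It fails at once if the beaker is moved by more than 25 mm or tipped (distance of beaker from where it was at the start of the episode above 0.025 m or angle between beaker's own z axis and vertical above 0.4 rad).
It fails at once if the bottle is moved by more than 25 mm or tipped (distance of bottle from where it was at the start of the episode above 0.025 m or angle between bottle's own z axis and vertical above 0.4 rad).
It fails at once if the vials are tilted by more than 30 degrees (angle between rack's own z axis and vertical above 0.52 rad).
It fails at once if the rack or the carrier is dropped (falls faster than 0.6 m/s with no finger on either) (contact force between the fingers and rack below 0.05 N and contact force between the fingers and carrier below 0.05 N and linear speed of any of rack, carrier above 0.6 m/s).
It also fails if it takes over 67 s, if anything falls off the work surface, if the arm or the gripper's body presses on something with over 40 N, if the wrist force passes 120 N, or if a joint passes its speed limit or range.

## Robot

A 6-joint arm with a two-finger parallel gripper is mounted at the origin on the work surface. World frame = base frame: x ahead of the robot, y to its left, z up, the work surface at z = 0. Lengths are in m, angles in rad, forces in N, time in s.
With the tool pointing down it reaches from about 0.25 to 0.85 m from the base axis. Payload 12.5 kg.
Tool frame: the origin (TCP) lies midway between the tips of the shut fingers; the grasp point (between the pads) lies 19 mm behind it; y points along the fingers, z is the direction in which the jaws open and shut, and the axes are right-handed (so a half turn about y gives the same grasp; the last joint's range is limited). The gripper opens to 93 mm and grips with 3 to 60 N. Pads are 15 mm wide; open, the fingers measure 128 mm over their backs; the gripper's body (75 mm by 188 mm) begins 65 mm behind the grasp point.
Start: joints at [1.197, 0.351, 1.652, -0, 1.139, -0.085], TCP at [0.157, 0.527, 0.219] pointing down, gripper open.
Joint ranges: [-2.75, 2.75], [-0.79, 2.1], [0.01, 2.65], [-1.57, 4.71], [0.07, 3.14], [-2.87, 2.87]. Speed limits (rad/s): [2.22, 2.22, 2.79, 3.14, 3.14, 3.14].

## Interface

Orientations are given as [roll, pitch, yaw] about the fixed x, y, z axes, in that order (R = Rz(yaw) Ry(pitch) Rx(roll)).
In Python, from cell import arm, optics, spotter gives the robot as it stands.
- The arm moves only by the tool jog_arm, never from a script. Its arguments are lists of equal length, an entry for each row: "slide": the shift along the tool's x, y, z in mm, a list of three; "roll": the turn about the tool's y in degrees. In form: {"slide": [[tx, ty, tz], ...], "roll": [roll, ...]}. A call has 1 to 12 rows; each row is the pose to reach, as a shift and turn from the pose commanded when the call began, along the tool's axes at that moment; what a row does not reach only later rows make up. A row lasts 1/8 s, in which the tool goes at most 62.5 mm and 10.7 degrees, less where a joint would pass 70% of its speed; a pose out of reach is approached as far as the arm can. A call with a gripper value outside its range is refused whole. "hand" is the opening, from 0 (shut) to 1 (fully open), set as the call begins (left out, the last holds). The fingers move at their own pace and stop on an object; the grip force is fixed at half the most. Time passes only in rows, so rows that repeat a pose let the fingers close. It gives the time, the measured TCP pose, the force and the opening at its end, in the units of the state.
- arm.get_state(): the state, without advancing time (a new reading comes with each control period).
- optics.get_image(name): name is "side" or "top"; returns the picture (480x640x3 uint8, red, green, blue); there is no depth.
- optics.get_calibration(name): a dict with "intrinsics" (3x3 intrinsics, pixels), "distortion" ([k1, k2, p1, p2, k3] as OpenCV has them; the pictures are not rectified), "extrinsics" (4x4, takes a point from camera to world coordinates). Camera axes: x right, y down, z forward; pixel columns grow to the right and rows downward; lengths in m; the calibration is good to about 2 mm. A picture is of the moment at which its call begins. get_calibration takes no time and is no camera call.
- arm.hand_in(): hands the job in, once; it reports no verdict.
Trained networks look in the newest picture that a camera, given by its name, has taken for a name from the list of things; names that differ only in an ending like _2 or _b are one class to them, and where a whole thing is asked for, a point or a joint stands for the part that bears it (a point fixed in the world has none). Each returns a list of dicts, best first, with "p" (0 to 1); they miss things now and then, are a little off and sometimes report something else, mostly with a low value. They report only what shows in the picture. A call takes as long as a camera call. They do not tell look-alikes from the thing itself.
- spotter.masks_of(camera, thing): "region" (480x640 bool, what is visible of it) and "xy" ([column, row] in pixels, amid what is visible of it).
The state is a dict: "time_s": time; "joint_positions": joint angles; "dq": joint speeds; "effort": joint torques, N m; "tcp_pos": TCP position; "orientation": TCP orientation; "wrist_force": force on the tool from outside, world axes, zero at the start; "torque": the same for the moment, N m; "grip_width": opening from 0.0 (shut) to 1.0 (fully open).
Only numpy, scipy, OpenCV 4.12 (cv2) and the standard library are available. Lean on these libraries where they do the work, as an engineer would, in place of code of your own. Each camera call takes 0.05 s, during which the arm holds its last target.

## Working session

There is one attempt and no reset: what is moved stays moved. The work goes in short steps, Python scripts to look and compute and a tool call to move; the robot and the scene stay as the last step left them, time stands still between calls to the robot, and variables do not carry over. Pictures are saved under pics/ and viewed, and the job is handed in when it is done.

Besides the shell and the picture viewer there is one more tool, called after "Call:" in YAML: its name, and indented under it one key for each argument. jog_arm: Moves the arm, as the interface text tells. Its arguments: {"type":"object","properties":{"slide":{"type":"array"},"roll":{"type":"array"},"hand":{"type":"number"}},"required":["slide","roll"]}

```bash
ls; mkdir -p pics
python3 - <<'E'
from cell import arm, optics, spotter
import cv2,numpy as np
np.set_printoptions(precision=4,suppress=True)
s=arm.get_state();print(s)
for n in("top","side"):
    im=optics.get_image(n);cv2.imwrite(f"pics/{n}0.png",im[:,:,::-1]);c=optics.get_calibration(n);print(n,c)
E
```

```text
pics
{'time_s': 0.0, 'joint_positions': array([ 1.1974,  0.3512,  1.6524,  0.    ,  1.1391, -0.0846]), 'dq': array([ 0.0005,  0.0011,  0.    , -0.0009,  0.001 ,  0.0016]), 'effort': array([ -0.0005, -49.7311, -28.5258,   0.0699,   0.0255,  -0.0001]), 'tcp_pos': array([0.1565, 0.5269, 0.2181]), 'orientation': array([-1.5719,  0.0001, -0.2888]), 'wrist_force': array([0.48  , 0.5723, 0.3433]), 'torque': array([-0.0198,  0.0182,  0.0144]), 'grip_width': 1.0037033193658802}
top {'intrinsics': array([[483.8296,   0.    , 323.817 ],
       [  0.    , 483.8296, 237.44  ],
       [  0.    ,   0.    ,   1.    ]]), 'distortion': array([-0.0308,  0.    ,  0.    ,  0.    ,  0.    ]), 'extrinsics': array([[ 0.0498, -0.9752,  0.2157,  0.2519],
       [-0.9987, -0.0476,  0.0155,  0.0244],
       [-0.0048, -0.2162, -0.9763,  1.1719],
       [ 0.    ,  0.    ,  0.    ,  1.    ]])}
side {'intrinsics': array([[485.5037,   0.    , 320.4067],
       [  0.    , 485.5037, 231.7351],
       [  0.    ,   0.    ,   1.    ]]), 'distortion': array([-0.0874,  0.    ,  0.    ,  0.    ,  0.    ]), 'extrinsics': array([[ 0.9598, -0.1358,  0.2455,  0.258 ],
       [-0.2795, -0.54  ,  0.7939, -0.7462],
       [ 0.0248, -0.8306, -0.5563,  0.5942],
       [ 0.    ,  0.    ,  0.    ,  1.    ]])}
```

View pics/top0.png

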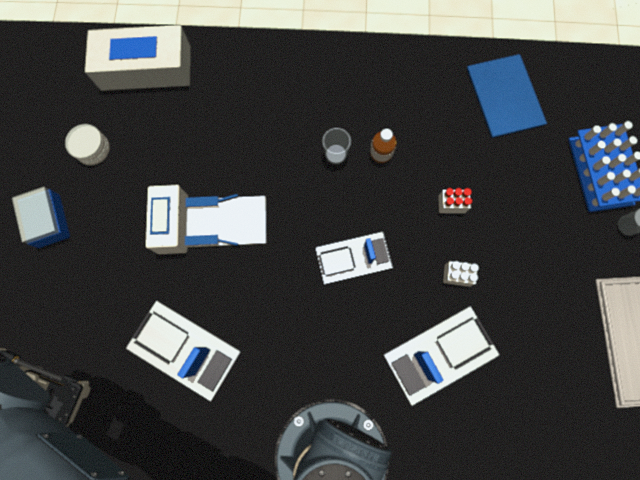

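View pics/side0.png

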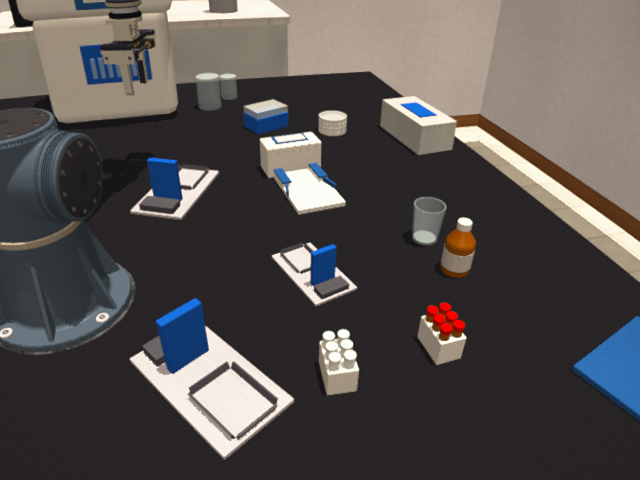

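The frames show three carriers. In the top view they are at (183,350), (355,257) and (441,356). The two outer ones are about 105 px long and the middle one about 73 px. At roughly 400 px/m, only the middle one fits 170x92 mm. The red-capped rack is at (456,201) and the white-capped one at (461,272). The bay is at (205,220), with its +x pointing left. I'll get the masks and a crop.

```bash
cat > h.py <<'E'
from cell import arm, optics, spotter
import cv2,numpy as np
from scipy.optimize import minimize
np.set_printoptions(precision=4,suppress=True)
C={n:optics.get_calibration(n) for n in("top","side")}
def proj(n,P):
    c=C[n];E=np.linalg.inv(c["extrinsics"])
    return cv2.projectPoints(np.asarray(P,float).reshape(-1,1,3),cv2.Rodrigues(E[:3,:3])[0],E[:3,3],c["intrinsics"],np.array(c["distortion"],float))[0].reshape(-1,2)
def back(n,uv,z):
    c=C[n];u=cv2.undistortPoints(np.asarray(uv,float).reshape(-1,1,2),c["intrinsics"],np.array(c["distortion"],float)).reshape(-1,2)
    d=np.c_[u,np.ones(len(u))]@c["extrinsics"][:3,:3].T;o=c["extrinsics"][:3,3]
    return o+d*((z-o[2])/d[:,2])[:,None]
def box(x0,x1,y0,y1,z0,z1): return np.array([[x,y,z] for x in(x0,x1) for y in(y0,y1) for z in(z0,z1)])/1000
def cyl(x,y,r,z0,z1):
    a=np.linspace(0,2*np.pi,17)[:-1];return np.array([[x+r*np.cos(t),y+r*np.sin(t),z] for t in a for z in(z0,z1)])/1000
M={"carrier":[box(-85,85,-46,46,0,6),box(-42,-30,-25,25,6,80)],
 "rack":[box(-33,33,-23,23,0,48)],
 "dock":[box(-110,85,-60,60,0,12),box(85,160,-75,75,0,85)]}
def T(p,P,z=0):
    c,s=np.cos(p[2]),np.sin(p[2]);return P@np.array([[c,s,0],[-s,c,0],[0,0,1]])+[p[0],p[1],z]
def draw(n,im,parts,p,z=0,col=(0,255,0)):
    for b in parts:
        h=cv2.convexHull((proj(n,T(p,b,z))).astype(np.float32)).reshape(-1,2)
        cv2.polylines(im,[np.round(h*8).astype(np.int32)],True,col,1,cv2.LINE_AA,3)
E
python3 - <<'E'
from h import *
im={}
for n in("top","side"):
    im[n]=optics.get_image(n).copy()
    for t in("carrier","rack","dock","empties","beaker","bottle"):
        r=spotter.masks_of(n,t)
        for i,d in enumerate(r):
            np.save(f"m_{n}_{t}_{i}.npy",d["region"]);ys,xs=np.nonzero(d["region"])
            print(n,t,i,round(d["p"],2),np.round(d["xy"]),d["region"].sum(),xs.min(),xs.max(),ys.min(),ys.max())
cv2.imwrite("pics/crop1.png",cv2.resize(im["top"][120:300,290:500,::-1],None,fx=3.8,fy=3.2,interpolation=cv2.INTER_CUBIC)[:600])
# carrier corners by eye
print(back("top",[[316,249],[384,233],[392,266],[324,283]],0.006))
print(arm.get_state()["time_s"])
E
```

```text
top carrier 0 0.93 [180. 351.] 5449 129 237 303 398
top carrier 1 0.66 [353. 255.] 2531 316 390 233 282
top carrier 2 0.61 [440. 353.] 5853 385 497 307 403
top rack 0 0.87 [451. 198.] 741 438 471 188 212
top empties 0 0.92 [460. 273.] 679 444 476 262 286
top beaker 0 0.56 [334. 145.] 757 323 349 128 162
top bottle 0 0.97 [384. 149.] 692 369 395 129 162
side carrier 0 0.91 [173. 188.] 3234 131 217 158 219
side carrier 1 0.88 [209. 382.] 12557 130 292 298 459
side carrier 2 0.62 [315. 270.] 3064 272 356 243 305
side rack 0 0.98 [444. 334.] 2085 418 464 304 363
side dock 0 0.73 [315. 267.] 3093 272 356 243 305
side dock 1 0.61 [298. 169.] 4318 260 344 133 213
side empties 0 0.68 [338. 365.] 2178 318 358 330 395
side beaker 0 0.61 [427. 218.] 1224 413 445 198 244
side bottle 0 0.98 [462. 249.] 1546 440 474 218 277
side bottle 1 0.22 [297. 169.] 4194 260 345 134 212
side bottle 2 0.2 [312. 271.] 3102 273 355 242 305
[[ 0.4795  0.0606  0.006 ]
 [ 0.528  -0.1052  0.006 ]
 [ 0.4464 -0.1266  0.006 ]
 [ 0.3968  0.0368  0.006 ]]
0.8
```

View pics/crop1.png

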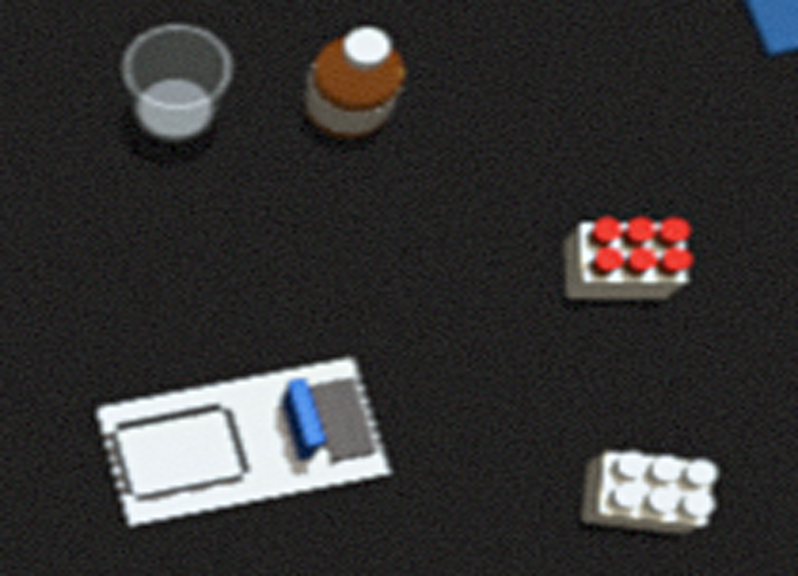

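The crop confirms the middle carrier: its edges measure 172x86 mm, it has a pocket on the left, and its handle and ballast are on the right. Red caps are at crop (640,245), and white caps below at (660,490). Next I'll fit the poses by silhouette.

```bash
cat >> h.py <<'E'
V=[cyl(x,y,7.5,48,70) for x in(-21,0,21) for y in(-10.5,10.5)]
MR=M["rack"]+V
MC=M["carrier"]+[box(-78,-54,-25,25,6,18) if 0 else box(-76,-56,-25,25,6,18)]
S=4
def sil(n,parts,p,z,roi):
    x0,x1,y0,y1=roi;m=np.zeros(((y1-y0)*S,(x1-x0)*S),np.uint8)
    for b in parts:
        q=(proj(n,T(p,b,z))-[x0,y0]+.5)*S-.5
        h=cv2.convexHull(q.astype(np.float32)).reshape(-1,2);cv2.fillPoly(m,[np.round(h*16).astype(np.int32)],1,shift=4)
    return m>0
def fg(im,roi,thr):
    x0,x1,y0,y1=roi;g=im[y0:y1,x0:x1].max(2);g=cv2.resize(g,None,fx=S,fy=S,interpolation=cv2.INTER_LINEAR);return g>thr
def fit(ims,rois,parts,p0,z=0,thr=75,off=None):
    F={n:fg(ims[n],rois[n],thr) for n in rois}
    def cost(p,ns=None):
        c=0
        for n in (ns or rois):
            a=sil(n,parts,p,z,rois[n]);c+=(a^F[n]).sum()/max(F[n].sum(),1)
        return c
    out=[]
    for ns in [[n] for n in rois]+([list(rois)] if len(rois)>1 else []):
        best=None
        for k in range(3):
            st=np.array(p0)if best is None else best.x
            sx=np.array([st]+[st+d for d in np.diag([.012,.012,.12])/(k+1)])
            r=minimize(cost,st,args=(ns,),method="Nelder-Mead",options=dict(initial_simplex=sx,xatol=1e-5,fatol=1e-5))
            if best is None or r.fun<best.fun: best=r
        print(ns,best.x,"yawdeg",np.degrees(best.x[2]),"cost",round(best.fun,4));out.append(best.x)
    return out[-1]
E
python3 - <<'E'
from h import *
im={n:cv2.imread(f"pics/{n}0.png")[:,:,::-1] for n in("top","side")}
print("carrier");pc=fit(im,{"top":(305,402,222,294),"side":(262,366,234,312)},MC,[.463,-.033,1.86])
print("rack");pr=fit(im,{"top":(430,482,180,222),"side":(410,472,297,370)},MR,[.58,-.31,1.57])
pd0=[.55,.33,1.6]
print(proj("top",[[.55,.33,0]]))
D=M["dock"]
print("dock");pd=fit(im,{"top":(138,276,178,262),"side":(250,352,126,219)},D,pd0)
o=[]
for n in("top","side"):
    a=im[n].copy()
    for m,p in((MC,pc),(MR,pr),(D,pd)): draw(n,a,m,p)
    c=a[170:300,130:490] if n=="top" else a[120:380,230:490]
    cv2.imwrite(f"pics/fit_{n}.png",cv2.resize(c[:,:,::-1],None,fx=2.2,fy=2.2,interpolation=cv2.INTER_CUBIC))
np.save("p0.npy",[pc,pr,pd])
E
```

```text
carrier
['top'] [ 0.4642 -0.031   1.8548] yawdeg 106.27036088177144 cost 0.0662
['side'] [ 0.4646 -0.0316  1.855 ] yawdeg 106.28469375131361 cost 0.0697
['top', 'side'] [ 0.4648 -0.0315  1.8559] yawdeg 106.33630217220643 cost 0.1363
rack
['top'] [ 0.6148 -0.2754  1.6196] yawdeg 92.79628476665876 cost 0.0655
['side'] [ 0.6143 -0.2727  1.6157] yawdeg 92.57070214170668 cost 0.0524
['top', 'side'] [ 0.614  -0.2741  1.6208] yawdeg 92.8656303251006 cost 0.1492
[[210.4598 216.7899]]
dock
['top'] [0.5395 0.3007 1.667 ] yawdeg 95.51208229552992 cost 0.0272
['side'] [0.5399 0.2994 1.6656] yawdeg 95.43464020274213 cost 0.1171
['top', 'side'] [0.5399 0.3006 1.6678] yawdeg 95.55982787437755 cost 0.147
```

View pics/fit_top.png

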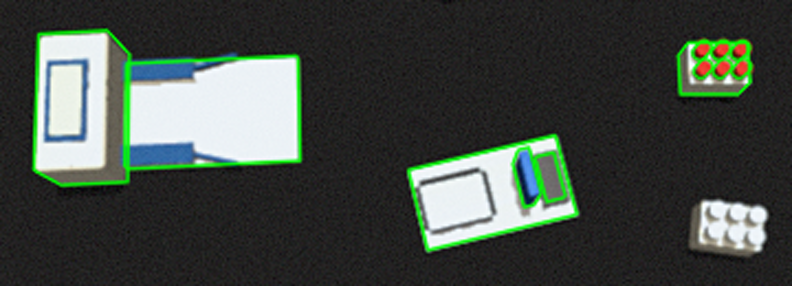

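View pics/fit_side.png

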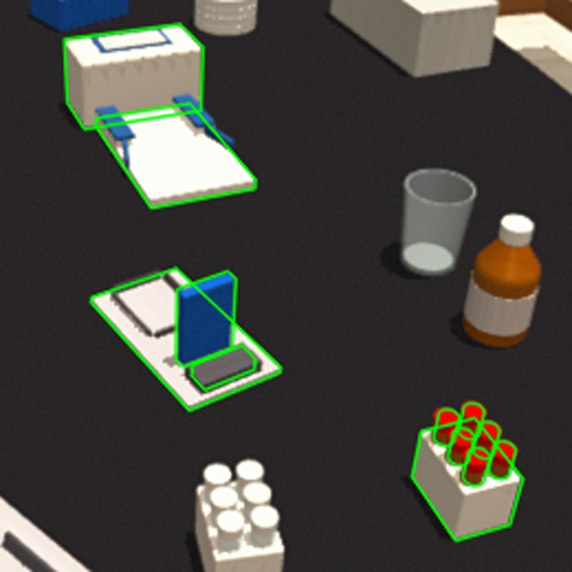

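The fits lie on the edges in both views, and the two cameras agree within 1–3 mm. Next I'll work out the first move, to above the rack.

```bash
cat > mv.py <<'E'
import sys
from h import *
from scipy.spatial.transform import Rotation as Ro
def go(x,y,z,yawdeg):
    s=arm.get_state();R=Ro.from_euler("xyz",s["orientation"]).as_matrix()
    yaw=np.degrees(np.arctan2(R[1,0],R[0,0]))
    d=R.T@(np.array([x,y,z])-s["tcp_pos"])*1000;r=(yaw-yawdeg+180)%360-180
    print("t",s["time_s"],"tcp",s["tcp_pos"],"yaw",round(yaw,2),"slide",np.round(d,1),"roll",round(r,2),"F",s["wrist_force"],"grip",round(s["grip_width"],3),"q",s["joint_positions"])
if __name__=="__main__": go(*map(float,sys.argv[1:5]))
E
python3 mv.py .6142 -.274 .14 -87.2
```

```text
t 0.8 tcp [0.1566 0.5272 0.2186] yaw -16.55 slide [ 666.8   78.6 -637.7] roll 70.65 F [ 0.1231 -0.283  -0.5449] grip 1.002 q [ 1.1974  0.3507  1.6518  0.      1.1391 -0.0846]
```

Call:
jog_arm:
  slide:
    - [60,0,0]
    - [100,0,-50]
    - [140,0,-90]
    - [180,0,-140]
    - [220,0,-185]
    - [260,0,-230]
    - [300,0,-270]
    - [340,0,-315]
    - [380,0,-360]
    - [420,0,-400]
    - [460,0,-440]
    - [500,0,-480]
  roll: [5,11,17,23,29,35,41,47,53,59,65,70.6]
  hand: 1

```text
time_s: 2.3
tcp_pos: [0.4999, -0.0772, 0.2188]
orientation: [-1.57, -0.0, -1.525]
wrist_force: [0.7, 0.8, 0.4]
grip_width: 1.001
```

```bash
python3 mv.py .6142 -.274 .14 -87.2
```

```text
t 2.3 tcp [ 0.4999 -0.0772  0.2188] yaw -87.36 slide [201.8  78.9 105.1] roll -0.16 F [0.7232 0.793  0.3712] grip 1.001 q [-0.2454  0.2701  1.7637  0.0001  1.1072 -0.2915]
```

Call:
jog_arm:
  slide:
    - [50,0,26]
    - [100,0,52]
    - [150,10,79]
    - [202,40,105]
    - [202,79,105]
    - [202,79,105]
    - [202,79,105]
  roll: [0,0,0,0,0,-0.2,-0.2]

```text
time_s: 3.18
tcp_pos: [0.6147, -0.2716, 0.1414]
orientation: [-1.569, -0.001, -1.517]
wrist_force: [0.2, 0.0, -0.0]
grip_width: 1.001
```

Run:
```python
from h import *
import mv
pc,pr,pd=np.load("p0.npy")
mv.go(.6142,-.274,.02,-87.2)
for n in("top","side"):
    a=optics.get_image(n).copy();draw(n,a,MR,pr)
    u=proj(n,arm.get_state()["tcp_pos"])[0].astype(int);cv2.circle(a,u,3,(255,0,255),1)
    c=a[150:290,400:520] if n=="top" else a[220:390,370:520]
    cv2.imwrite(f"pics/ab_{n}.png",cv2.resize(c[:,:,::-1],None,fx=3.5,fy=3.5,interpolation=cv2.INTER_CUBIC))
```

```text
t 3.175 tcp [ 0.6147 -0.2716  0.1414] yaw -86.91 slide [  2.3 121.4  -0.8] roll 0.29 F [ 0.1524  0.0319 -0.0355] grip 1.001 q [-0.4854  0.648   1.376   0.0001  1.1159 -0.5392]
```

View pics/ab_side.png

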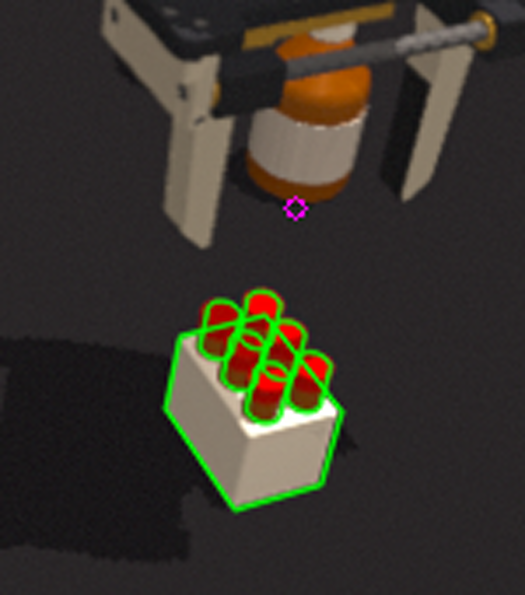

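The side view shows the open fingers on either side of the rack at crop (250,400), with the model on its edges. I'll descend and grip.

Call:
jog_arm:
  slide:
    - [1,30,-0.5]
    - [1.5,70,-0.8]
    - [2,100,-0.8]
    - [2,122,-0.8]
    - [2,122,-0.8]
    - [2,122,-0.8]
  roll: [0,0,0,0,0,0]

```text
time_s: 4.03
tcp_pos: [0.6143, -0.2742, 0.0192]
orientation: [-1.569, -0.001, -1.517]
wrist_force: [-0.4, 0.3, 0.7]
grip_width: 1.002
```

Call:
jog_arm:
  slide:
    - [0,0,0]
    - [0,0,0]
    - [0,0,0]
    - [0,0,0]
    - [0,0,0]
    - [0,0,0]
    - [0,0,0]
    - [0,0,0]
  roll: [0,0,0,0,0,0,0,0]
  hand: 0.3

```text
time_s: 5.03
tcp_pos: [0.6134, -0.2739, 0.0176]
orientation: [-1.571, 0.0, -1.517]
wrist_force: [-0.5, 0.5, 0.2]
grip_width: 0.488
```

Gripped: 0.488 × 93 is about 45.4 mm. I'll lift to clear and measure the in-hand offset.

Call:
jog_arm:
  slide:
    - [0,-10,0]
    - [0,-30,0]
    - [0,-60,0]
    - [0,-90,0]
    - [0,-100,0]
    - [0,-100,0]
    - [0,-100,0]
  roll: [0,0,0,0,0,0,0]

```text
time_s: 5.9
tcp_pos: [0.6129, -0.2736, 0.1165]
orientation: [-1.572, 0.001, -1.517]
wrist_force: [-0.4, -0.1, -2.4]
grip_width: 0.495
```

```bash
cat > hold.py <<'E'
from h import *
import mv
s=arm.get_state();t=s["tcp_pos"];mv.go(*t,-87)
im={}
yaw=s["orientation"][2]
p=[t[0],t[1],yaw+np.pi];z=t[2]-.0185
for n in("top","side"):
    im[n]=optics.get_image(n);a=im[n].copy();draw(n,a,MR,p,z)
    u=proj(n,t+[0,0,.02])[0].astype(int);x0=max(u[0]-60,0);y0=max(u[1]-60,0)
    cv2.imwrite(f"pics/hold_{n}_{s['time_s']:.1f}.png",cv2.resize(np.hstack([im[n][y0:y0+120,x0:x0+120,::-1],a[y0:y0+120,x0:x0+120,::-1]]),None,fx=3.3,fy=3.3,interpolation=cv2.INTER_CUBIC))
    cv2.imwrite(f"pics/holdraw_{n}.png",im[n][:,:,::-1])
E
python3 hold.py; ls pics
```

```text
t 5.9 tcp [ 0.6129 -0.2736  0.1165] yaw -86.94 slide [0. 0. 0.] roll 0.06 F [-0.357  -0.0827 -2.3894] grip 0.495 q [-0.4891  0.6759  1.3928 -0.0001  1.0747 -0.5425]
ab_side.png
ab_top.png
crop1.png
fit_side.png
fit_top.png
hold_side_5.9.png
hold_top_5.9.png
holdraw_side.png
holdraw_top.png
side0.png
top0.png
```

View pics/hold_side_5.9.png

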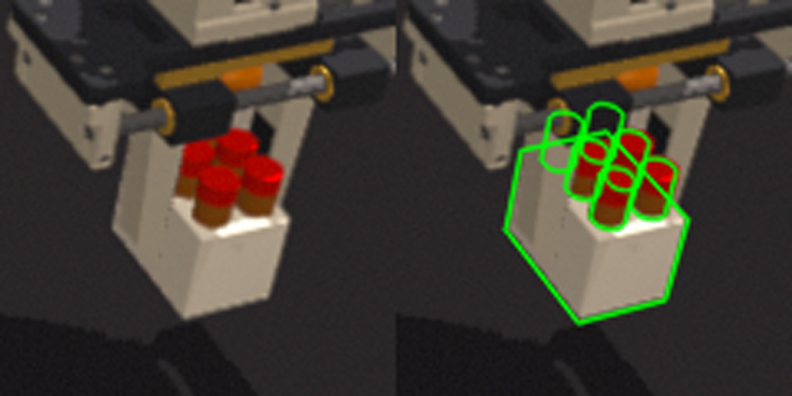

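View pics/hold_top_5.9.png

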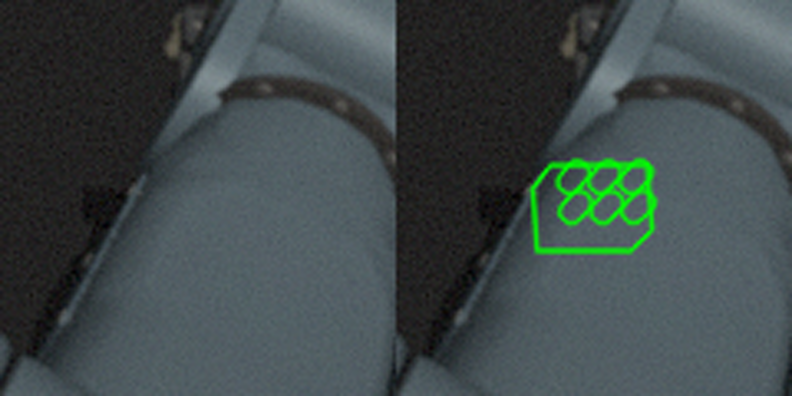

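The rack is held upright in the side view: bottom corner at crop (185,318), model within ~1.5 px. The arm hides the top view. I'll carry it over the pocket.

```bash
python3 mv.py .4530 .0088 .125 -73.7
```

```text
t 6.0 tcp [ 0.613  -0.2736  0.1165] yaw -86.95 slide [-290.6   -8.  -144.7] roll -13.25 F [ 0.6137  0.9835 -1.847 ] grip 0.496 q [-0.4892  0.6761  1.3925  0.      1.0749 -0.5425]
```

Call:
jog_arm:
  slide:
    - [-10,-10,-5]
    - [-35,-15,-15]
    - [-70,-20,-33]
    - [-105,-20,-52]
    - [-140,-20,-70]
    - [-175,-20,-88]
    - [-210,-20,-105]
    - [-245,-15,-122]
    - [-275,-12,-137]
    - [-286,-8,-142]
    - [-290.6,-8,-144.7]
    - [-290.6,-8,-144.7]
  roll: [0,-1,-2,-4,-6,-8,-10,-12,-13,-13.25,-13.25,-13.25]

```text
time_s: 7.5
tcp_pos: [0.4539, 0.0083, 0.1259]
orientation: [-1.57, -0.0, -1.287]
wrist_force: [0.6, -0.7, -2.2]
grip_width: 0.493
```

```bash
python3 hold.py;python3 mv.py .4530 .0088 .035 -73.7
python3 - <<'E'
import cv2;a=cv2.imread('pics/holdraw_side.png')
from h import *
pc,pr,pd=np.load("p0.npy");draw("side",a,MC,pc)
cv2.imwrite('pics/s2.png',cv2.resize(a[150:330,220:420],None,fx=3.3,fy=3.3,interpolation=cv2.INTER_CUBIC))
E
```

```text
t 7.5 tcp [0.4539 0.0083 0.1259] yaw -73.72 slide [0. 0. 0.] roll 13.28 F [ 0.5797 -0.72   -2.2491] grip 0.493 q [-0.0844  0.3108  1.9798 -0.0001  0.8504 -0.3684]
t 7.6 tcp [0.4539 0.008  0.1258] yaw -73.75 slide [-1.  90.8 -0.7] roll -0.05 F [-1.1527  1.0582 -2.3523] grip 0.49 q [-0.0849  0.3112  1.9796 -0.0001  0.8504 -0.3685]
```

View pics/s2.png

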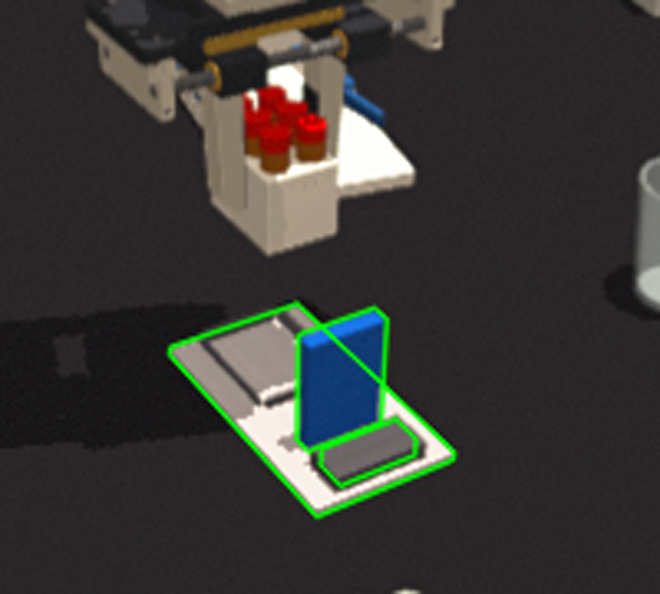

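Rack above the pocket, upright, bottom corner at crop (268,252). I'll lower it part way and check alignment.

Call:
jog_arm:
  slide:
    - [-1,20,-0.7]
    - [-1,50,-0.7]
    - [-1,75,-0.7]
    - [-1,83,-0.7]
    - [-1,83,-0.7]
    - [-1,83,-0.7]
  roll: [0,0,0,0,0,0]

```text
time_s: 8.35
tcp_pos: [0.4532, 0.0092, 0.0435]
orientation: [-1.569, -0.001, -1.286]
wrist_force: [0.1, 0.0, -1.3]
grip_width: 0.493
```

```bash
python3 hold.py; python3 mv.py .4530 .0088 .0236 -73.7
python3 - <<'E'
from h import *
pc,pr,pd=np.load("p0.npy")
o=[]
for n,r in(("side",(220,420,150,330)),("top",(290,400,190,300))):
    a=cv2.imread(f'pics/holdraw_{n}.png');b=a.copy();draw(n,b,MC,pc);
    s=arm.get_state()['tcp_pos'];draw(n,b,[box(-33,33,-23,23,0,48)],[s[0],s[1],np.radians(106.3)],s[2]-.0176,(0,0,255))
    for p in (box(7,77,-25,25,6,6),box(4,80,-28,28,14,14)): draw(n,b,[p],pc,0,(255,0,255))
    x0,x1,y0,y1=r
    o.append(cv2.resize(b[y0:y1,x0:x1],(660,594) if n=="side" else(590,590),interpolation=cv2.INTER_CUBIC))
    cv2.imwrite(f'pics/s3{n}.png',o[-1])
E
```

```text
t 8.35 tcp [0.4532 0.0092 0.0435] yaw -73.71 slide [0. 0. 0.] roll 13.29 F [ 0.1115  0.0159 -1.3465] grip 0.493 q [-0.0824  0.4644  2.0281 -0.      0.6476 -0.3668]
t 8.45 tcp [0.453  0.0093 0.0434] yaw -73.7 slide [ 0.5 19.8 -0.2] roll 0.0 F [ 0.3908 -0.027  -2.352 ] grip 0.492 q [-0.0823  0.4644  2.0284 -0.      0.6473 -0.3668]
```

View pics/s3side.png

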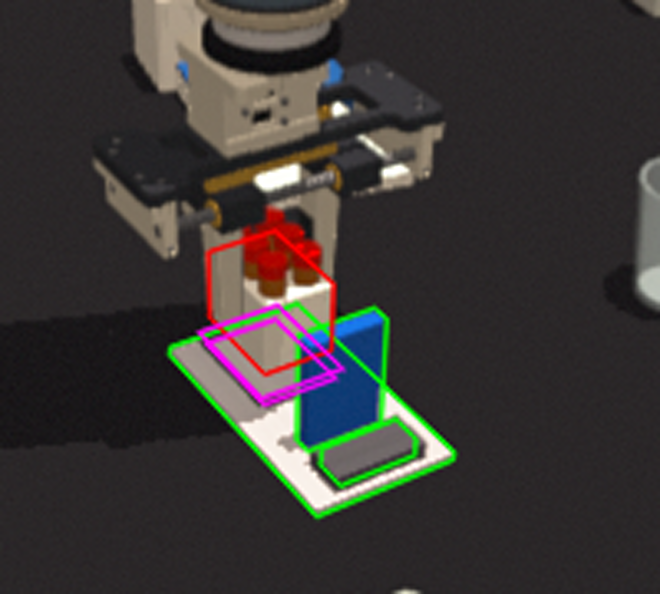

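View pics/s3top.png

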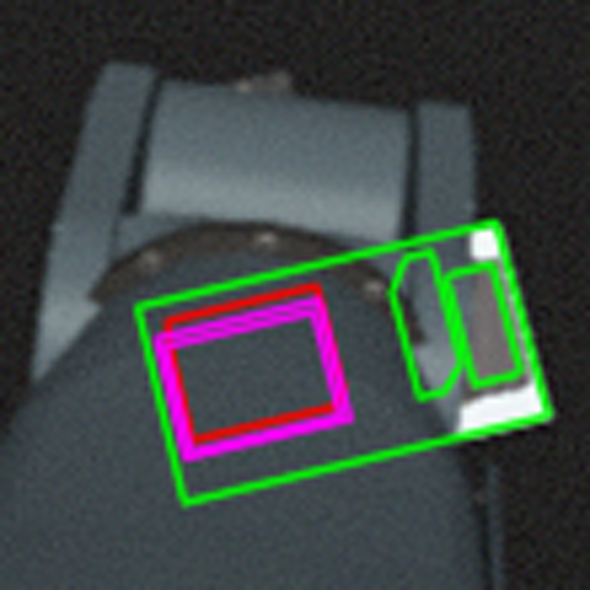

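Rack model and image agree in the side view: bottom corner at crop (267,373), inside the pocket outline. I'll lower onto the floor.

Call:
jog_arm:
  slide:
    - [0.5,5,0]
    - [0.5,9,0]
    - [0.5,12,0]
    - [0.5,15,0]
    - [0.5,17,0]
    - [0.5,19,0]
    - [0.5,19,0]
    - [0.5,19,0]
  roll: [0,0,0,0,0,0,0,0]

```text
time_s: 9.45
tcp_pos: [0.4527, 0.0089, 0.0236]
orientation: [-1.571, -0.0, -1.286]
wrist_force: [0.2, -0.2, -0.6]
grip_width: 0.493
```

```bash
python3 mv.py .4530 .0088 .0236 -73.7
```

```text
t 9.45 tcp [0.4527 0.0089 0.0236] yaw -73.7 slide [0.2 0.  0.3] roll 0.0 F [ 0.1923 -0.2305 -0.6023] grip 0.493 q [-0.0832  0.5055  2.0341 -0.      0.6019 -0.3677]
```

Call:
jog_arm:
  slide:
    - [0,0.5,0]
    - [0,1,0]
    - [0,1,0]
  roll: [0,0,0]

```text
time_s: 9.82
tcp_pos: [0.4527, 0.0089, 0.0235]
orientation: [-1.571, -0.0, -1.286]
wrist_force: [-4.9, -0.7, 17.1]
grip_width: 0.488
```

Call:
jog_arm:
  slide:
    - [0,0,0]
    - [0,0,0]
    - [0,0,0]
    - [0,0,0]
    - [0,0,0]
    - [0,0,0]
    - [0,0,0]
  roll: [0,0,0,0,0,0,0]
  hand: 1

```text
time_s: 10.7
tcp_pos: [0.4527, 0.0089, 0.0226]
orientation: [-1.571, -0.0, -1.286]
wrist_force: [-0.2, 0.5, -0.2]
grip_width: 0.997
```

Call:
jog_arm:
  slide:
    - [0,-15,0]
    - [0,-45,0]
    - [0,-90,0]
    - [0,-120,0]
    - [-60,-150,0]
    - [-110,-150,0]
    - [-150,-150,0]
    - [-150,-150,0]
  roll: [0,0,0,0,0,0,0,0]

```text
time_s: 11.7
tcp_pos: [0.4098, 0.1546, 0.1737]
orientation: [-1.57, 0.0, -1.283]
wrist_force: [-0.8, -0.4, -0.6]
grip_width: 1.001
```

Run:
```python
from h import *
pc,pr,pd=np.load("p0.npy");print(arm.get_state()["time_s"])
im={n:optics.get_image(n) for n in("top","side")}
q=[.453,.0088,np.radians(106.3)]
for n in im: cv2.imwrite(f"pics/pl_{n}.png",im[n][:,:,::-1])
for n,r in(("side",(230,380,180,320)),("top",(290,420,200,310))):
    b=im[n].copy();draw(n,b,MC,pc);draw(n,b,MR,q,.006,(255,0,255))
    x0,x1,y0,y1=r
    cv2.imwrite(f'pics/s4{n}.png',cv2.resize(np.hstack([im[n][y0:y1,x0:x1],b[y0:y1,x0:x1]])[:,:,::-1],None,fx=2.6 if n=="side" else 3,fy=3,interpolation=cv2.INTER_CUBIC))
```

```text
11.7
```

View pics/s4side.png

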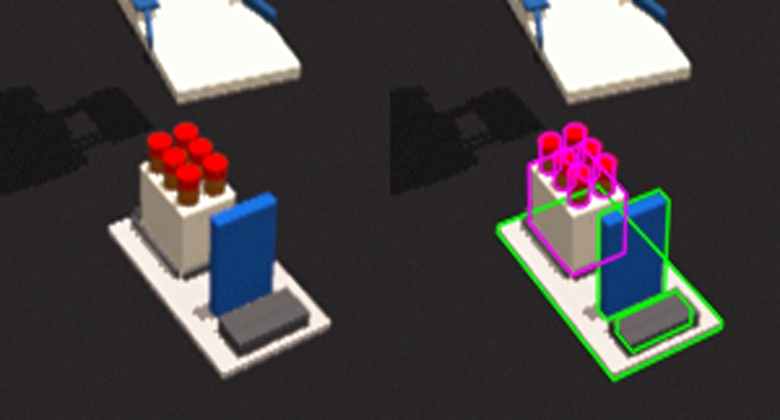

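View pics/s4top.png

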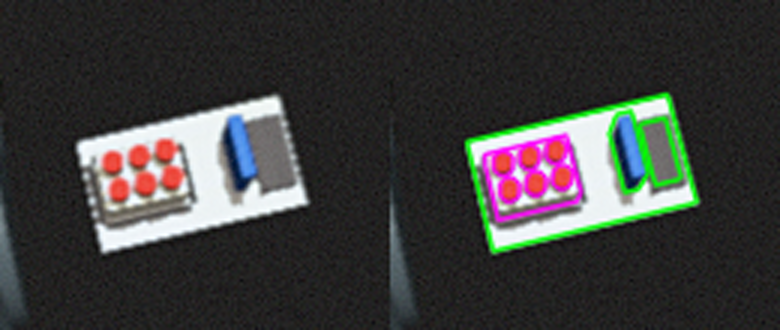

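The rack is seated in the pocket in both views. Next I'll refit the loaded carrier, and the dock with its rails included.

Run:
```python
from h import *
pc,pr,pd=np.load("p0.npy")
im={n:cv2.imread(f"pics/pl_{n}.png")[:,:,::-1] for n in("top","side")}
sh=lambda P:P+[.042,0,.006]
L=MC+[sh(b) for b in MR]
pc2=fit(im,{"top":(305,402,222,294),"side":(262,366,215,312)},L,pc)
def flare(s): return np.array([[x,s*y,z] for x,y in((5,48),(5,52),(-42,60),(-42,63)) for z in(12,26)])/1000
D=M["dock"]+[box(5,85,37,56,12,26),box(5,85,-56,-37,12,26),flare(1),flare(-1)]
im0={n:cv2.imread(f"pics/{n}0.png")[:,:,::-1] for n in("top","side")}
for thr in(60,75,110):
    pd2=fit(im0,{"top":(138,276,178,262),"side":(250,352,126,219)},D,pd,thr=thr)
for n in im:
    a=im0[n].copy();draw(n,a,D,pd2);draw(n,a,[box(5,85,-37,37,26,26),box(-110,85,-60,60,12,12)],pd2,0,(255,0,255))
    c=a[170:270,130:290] if n=="top" else a[120:225,245:360]
    cv2.imwrite(f"pics/dk_{n}.png",cv2.resize(c[:,:,::-1],None,fx=5,fy=5,interpolation=cv2.INTER_CUBIC))
np.save("p1.npy",[pc2,pr,pd2])
```

```text
['top'] [ 0.4648 -0.0315  1.8559] yawdeg 106.33630217220643 cost 0.0645
['side'] [ 0.4649 -0.0313  1.8532] yawdeg 106.1803944942413 cost 0.0669
['top', 'side'] [ 0.4648 -0.0315  1.8559] yawdeg 106.33630217220643 cost 0.1328
['top'] [0.5397 0.3011 1.6657] yawdeg 95.43714199482805 cost 0.0299
['side'] [0.5398 0.3007 1.6679] yawdeg 95.56115417166777 cost 0.1133
['top', 'side'] [0.5397 0.3006 1.6673] yawdeg 95.52787551142839 cost 0.1441
['top'] [0.5399 0.3007 1.6682] yawdeg 95.58228911732768 cost 0.0245
['side'] [0.5398 0.3006 1.6674] yawdeg 95.53562400464655 cost 0.1078
['top', 'side'] [0.5398 0.3006 1.6672] yawdeg 95.52602988199475 cost 0.1324
['top'] [0.5407 0.3007 1.6469] yawdeg 94.36286705743494 cost 0.1178
['side'] [0.5406 0.3017 1.6604] yawdeg 95.13673702101012 cost 0.1048
['top', 'side'] [0.5403 0.3006 1.6561] yawdeg 94.88671012618586 cost 0.2254
```

View pics/dk_top.png

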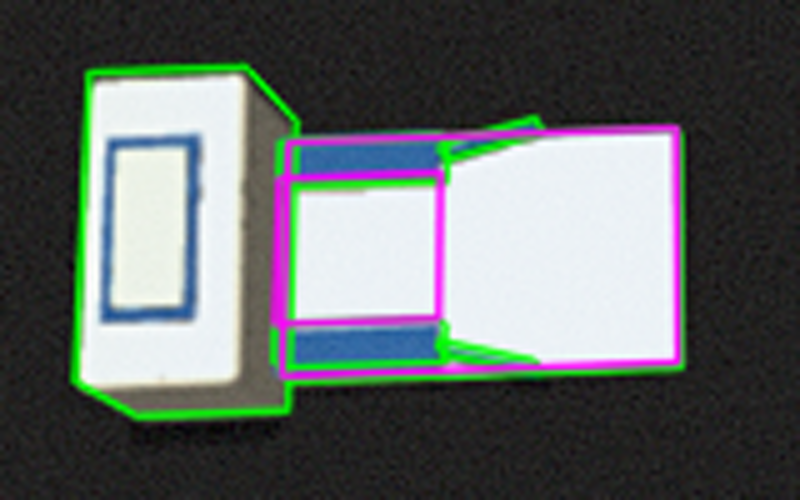

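View pics/dk_side.png

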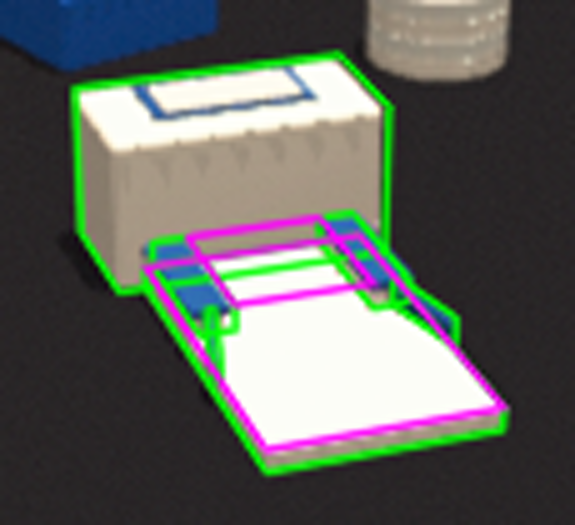

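The dock model sits on its outline in both views at (0.540, 0.301), yaw 95.5°. At the 110 threshold the combined fit read 94.9°, but I'm keeping the lower-threshold fits because they agree. Next is the handle.

```bash
python3 mv.py .4749 -.066 .13 16.3; python3 mv.py .4749 -.066 .043 16.3
```

```text
t 11.8 tcp [0.4106 0.1528 0.1733] yaw -73.64 slide [228.1  43.3   0.1] roll -89.94 F [-0.5071 -0.3146  0.0104] grip 1.0 q [ 0.2501  0.2074  1.975  -0.0002  0.9584 -0.0353]
t 11.8 tcp [0.4106 0.1528 0.1733] yaw -73.64 slide [228.  130.3   0. ] roll -89.94 F [-0.5071 -0.3146  0.0104] grip 1.0 q [ 0.2501  0.2074  1.975  -0.0002  0.9584 -0.0353]
```

Call:
jog_arm:
  slide:
    - [15,0,0]
    - [40,0,0]
    - [70,0,0]
    - [100,0,0]
    - [130,0,0]
    - [155,0,0]
    - [180,0,0]
    - [205,10,0]
    - [220,25,0]
    - [228,40,0]
    - [228,43,0]
    - [228,43,0]
  roll: [-8,-17,-26,-35,-44,-53,-62,-71,-80,-88,-89.9,-89.9]
  hand: 0.4

```text
time_s: 13.3
tcp_pos: [0.4744, -0.0663, 0.13]
orientation: [-1.571, 0.0, 0.28]
wrist_force: [-0.1, -0.7, 1.1]
grip_width: 0.399
```

```bash
python3 mv.py .4749 -.066 .043 16.3
python3 - <<'E'
from h import *
pc,pr,pd=np.load("p1.npy")
a=optics.get_image("side").copy();draw("side",a,MC,pc)
cv2.imwrite('pics/s5.png',cv2.resize(a[150:330,220:420,::-1],None,fx=3.3,fy=3.3,interpolation=cv2.INTER_CUBIC))
E
```

```text
t 13.3 tcp [ 0.4744 -0.0663  0.13  ] yaw 16.03 slide [ 0.6 87.   0.2] roll -0.27 F [-0.0799 -0.7432  1.1072] grip 0.399 q [-0.2361  0.3449  1.915   0.      0.8818 -2.0868]
```

View pics/s5.png

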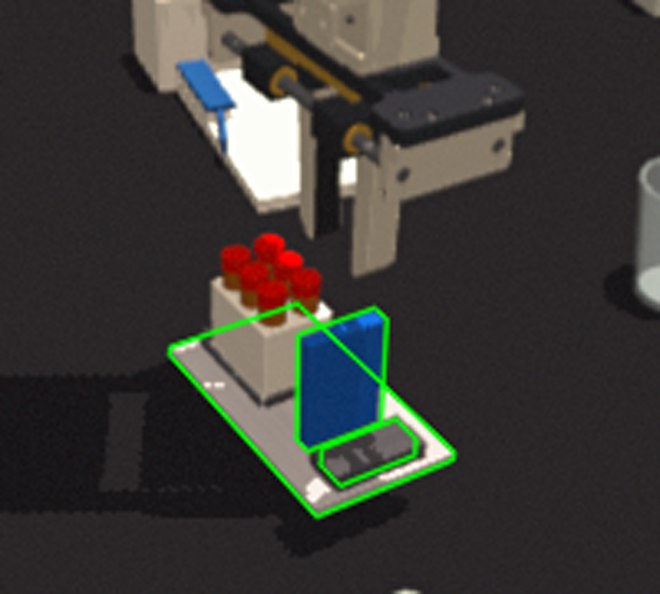

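The fingers, at crop (320,230) and (375,270), straddle the handle line and clear the rack. I'll descend and grip.

Call:
jog_arm:
  slide:
    - [0.6,20,0.2]
    - [0.6,45,0.2]
    - [0.6,65,0.2]
    - [0.6,80,0.2]
    - [0.6,87,0.2]
    - [0.6,87,0.2]
    - [0.6,87,0.2]
  roll: [-0.2,-0.3,-0.3,-0.3,-0.3,-0.3,-0.3]

```text
time_s: 14.22
tcp_pos: [0.4755, -0.0657, 0.0432]
orientation: [-1.571, -0.001, 0.288]
wrist_force: [-0.3, 0.0, -0.9]
grip_width: 0.399
```

Call:
jog_arm:
  slide:
    - [0,0,0]
    - [0,0,0]
    - [0,0,0]
    - [0,0,0]
    - [0,0,0]
    - [0,0,0]
  roll: [0,0,0,0,0,0]
  hand: 0

```text
time_s: 14.98
tcp_pos: [0.4752, -0.0657, 0.0428]
orientation: [-1.571, -0.0, 0.288]
wrist_force: [-0.6, -0.2, 3.8]
grip_width: 0.126
```

Call:
jog_arm:
  slide:
    - [0,-2,0]
    - [0,-6,0]
    - [0,-12,0]
    - [0,-20,0]
    - [0,-30,0]
    - [0,-38,0]
    - [0,-40,0]
    - [0,-40,0]
  roll: [0,0,0,0,0,0,0,0]

```text
time_s: 15.98
tcp_pos: [0.475, -0.0656, 0.0827]
orientation: [-1.571, -0.0, 0.288]
wrist_force: [0.6, 0.6, -5.1]
grip_width: 0.126
```

Run:
```python
from h import *
import mv
s=arm.get_state();t=s["tcp_pos"];yaw=s["orientation"][2]+np.pi/2
mv.go(*t,0)
d=np.array([np.cos(yaw),np.sin(yaw)])
p=[t[0]+.036*d[0],t[1]+.036*d[1],yaw];z=t[2]-.043
for n in("side","top"):
    a=optics.get_image(n);cv2.imwrite(f"pics/lift_{n}.png",a[:,:,::-1]);b=a.copy();draw(n,b,MC,p,z)
    draw(n,b,[q+[.042,0,.006] for q in MR],p,z,(255,0,255))
    if n=="side":cv2.imwrite('pics/s6.png',cv2.resize(np.hstack([a[160:330,230:370],b[160:330,230:370]])[:,:,::-1],None,fx=2.8,fy=3.3,interpolation=cv2.INTER_CUBIC))
```

```text
t 15.975 tcp [ 0.475  -0.0656  0.0827] yaw 16.5 slide [0. 0. 0.] roll 16.5 F [ 0.6462  0.5989 -5.1431] grip 0.126 q [-0.2344  0.4257  1.9445 -0.      0.7713 -2.0932]
```

View pics/s6.png

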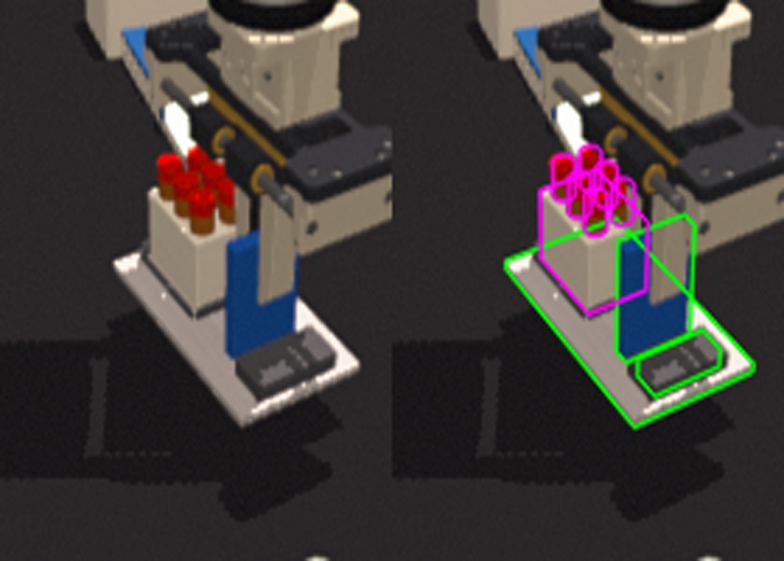

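The lift is level, with the rack seated: bottom corner at crop (195,315), plate matching the model within ~1 px. I'll carry it above the apron.

```bash
python3 mv.py .5527 .1683 .083 5.53
```

```text
t 16.075 tcp [ 0.4749 -0.0656  0.0824] yaw 16.51 slide [141.   -0.6 202.1] roll 10.98 F [-0.5544  0.6219 -6.1401] grip 0.123 q [-0.2343  0.4262  1.9446 -0.      0.7711 -2.0932]
```

Call:
jog_arm:
  slide:
    - [4,0,6]
    - [12,0,17]
    - [25,0,36]
    - [40,0,58]
    - [56,0,81]
    - [73,0,104]
    - [90,0,128]
    - [107,0,152]
    - [121,0,174]
    - [133,0,190]
    - [139,0,200]
    - [141,0,202]
  roll: [0.2,1,2,3,4.5,5.5,7,8,9.5,10.5,11,11]

```text
time_s: 17.58
tcp_pos: [0.5526, 0.1686, 0.0823]
orientation: [-1.571, 0.001, 0.097]
wrist_force: [0.2, -0.1, -6.1]
grip_width: 0.127
```

```bash
cat > chk.py <<'E'
from h import *
import mv,sys
pc,pr,pd=np.load("p1.npy")
s=arm.get_state();t=s["tcp_pos"];yaw=s["orientation"][2]+np.pi/2
d=np.array([np.cos(yaw),np.sin(yaw)])
p=[t[0]+.036*d[0],t[1]+.036*d[1],yaw];z=t[2]-.043
c,sn=np.cos(pd[2]),np.sin(pd[2]);r=np.array([p[0]-pd[0],p[1]-pd[1]])
print("carrier in dock (by tcp) mm",1000*(c*r[0]+sn*r[1]),1000*(-sn*r[0]+c*r[1]),1000*z,"dyaw",np.degrees(yaw-pd[2]))
D=M["dock"]+[box(5,85,-37,37,26,26)]
for n in("side","top"):
    a=optics.get_image(n);cv2.imwrite(f"pics/{sys.argv[1]}raw_{n}.png",a[:,:,::-1]);b=a.copy();draw(n,b,MC,p,z)
    draw(n,b,[q+[.042,0,.006] for q in MR],p,z,(255,0,255));draw(n,b,D,pd,0,(255,255,0))
    x0,x1,y0,y1=(240,380,120,300) if n=="side" else(170,330,170,280)
    k=2.8 if n=="side" else 2.5
    cv2.imwrite(f'pics/{sys.argv[1]}_{n}.png',cv2.resize(np.hstack([a[y0:y1,x0:x1],b[y0:y1,x0:x1]])[:,:,::-1],None,fx=k,fy=k*1.15,interpolation=cv2.INTER_CUBIC))
E
python3 chk.py c7;python3 mv.py .5527 .1683 .0555 5.53
```

```text
carrier in dock (by tcp) mm -96.56974775172374 -0.6428754139745797 39.3358338614974 dyaw 0.6666201567784107
t 17.675 tcp [0.5527 0.1679 0.0824] yaw 5.52 slide [ 0.1 26.9  0.4] roll -0.01 F [ 0.2156 -0.9924 -5.2733] grip 0.127 q [ 0.2145  0.5701  1.687  -0.0001  0.885  -1.4526]
```

View pics/c7_side.png

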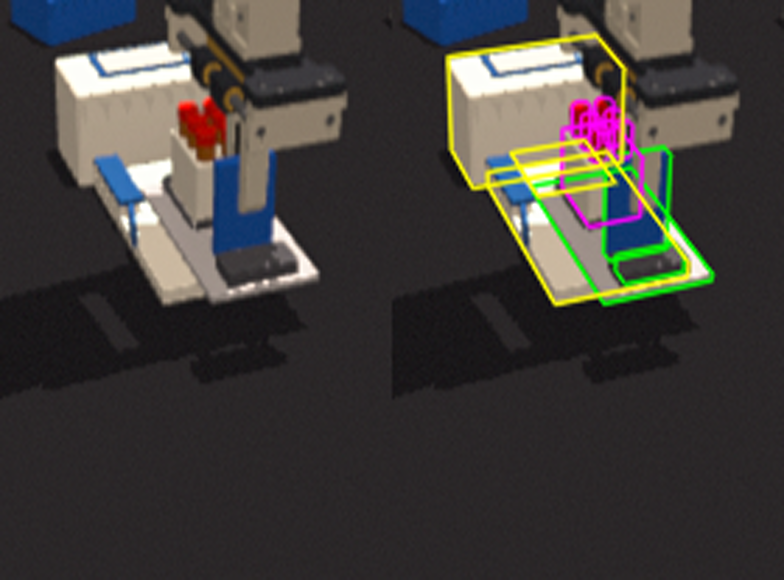

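View pics/c7_top.png

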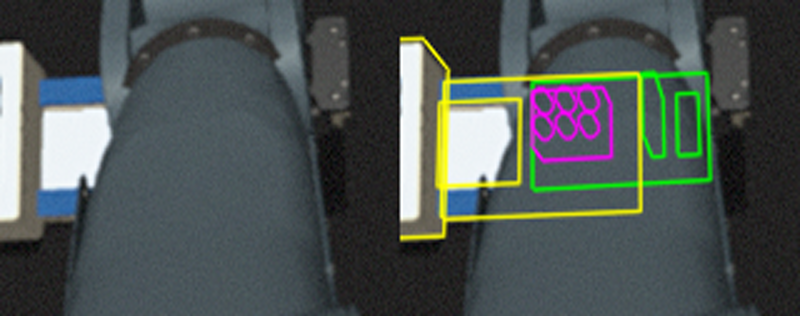

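Above the apron and level, plate rear corners at crop (210,300) and (318,275), as in the model. I'll lower it gently.

Call:
jog_arm:
  slide:
    - [0,5,0.4]
    - [0,11,0.4]
    - [0,17,0.4]
    - [0,22,0.4]
    - [0,25,0.4]
    - [0,26.5,0.4]
    - [0,27.5,0.4]
    - [0,27.5,0.4]
    - [0,27.5,0.4]
  roll: [0,0,0,0,0,0,0,0,0]

```text
time_s: 18.8
tcp_pos: [0.5529, 0.1686, 0.0552]
orientation: [-1.571, -0.0, 0.096]
wrist_force: [-0.2, 0.6, -5.6]
grip_width: 0.128
```

```bash
python3 chk.py c8;python3 mv.py .5492 .2041 .055 5.53
```

```text
carrier in dock (by tcp) mm -96.65943174211739 -0.9471118849174436 12.239037793739396 dyaw 0.6185615099930469
t 18.9 tcp [0.5529 0.1685 0.0552] yaw 5.5 slide [-0.3  0.2 35.8] roll -0.03 F [ 0.8079 -0.1916 -5.8052] grip 0.132 q [ 0.2153  0.6116  1.6979 -0.      0.8319 -1.4515]
```

View pics/c8_side.png

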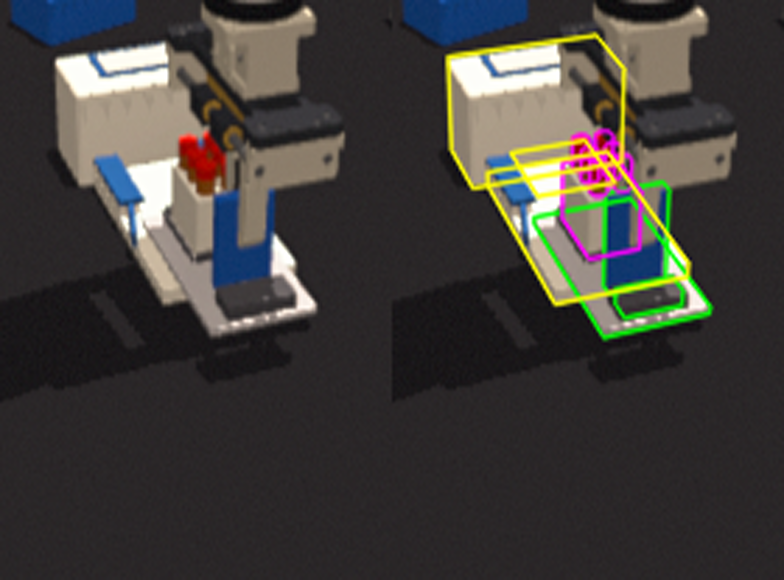

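Still carrying its weight, and the pose matches. `chk.py` used the 110-threshold dock fit, so I'll fix that to 95.53° and lower until contact.

Call:
jog_arm:
  slide:
    - [-0.3,0.5,0]
    - [-0.3,1,0]
    - [-0.3,1,0]
  roll: [0,0,0]

```text
time_s: 19.27
tcp_pos: [0.5527, 0.1685, 0.0548]
orientation: [-1.571, -0.0, 0.096]
wrist_force: [-2.9, -1.9, 5.5]
grip_width: 0.129
```

```bash
sed -i 's/^pc,pr,pd=.*/pc,pr,pd=np.load("p1.npy");pd=np.array([.5398,.3006,np.radians(95.53)])/' chk.py; python3 chk.py c9;python3 mv.py .5433 .2648 .055 5.53
```

```text
carrier in dock (by tcp) mm -96.74374622769447 -0.13779262779866663 11.790461289509558 dyaw -0.02888348890903498
t 19.375 tcp [0.5527 0.1685 0.0548] yaw 5.5 slide [-0.1 -0.2 96.8] roll -0.03 F [-3.4297 -1.5019  7.0613] grip 0.127 q [ 0.2154  0.6119  1.6988 -0.      0.8304 -1.4515]
```

Floor contact (+6 N, estimated z 11.8 mm). I'll ease off slightly and slide the first 45 mm into the rails.

Call:
jog_arm:
  slide:
    - [0,-0.5,2]
    - [0,-0.5,6]
    - [0,-0.5,11]
    - [0,-0.5,16]
    - [0,-0.5,22]
    - [0,-0.5,28]
    - [0,-0.5,34]
    - [0,-0.5,40]
    - [0,-0.5,44]
    - [0,-0.5,45]
    - [0,-0.5,45]
  roll: [0,0,0,0,0,0,0,0,0,0,0]

```text
time_s: 20.75
tcp_pos: [0.5483, 0.2136, 0.0548]
orientation: [-1.571, -0.0, 0.096]
wrist_force: [-0.3, -2.9, 3.8]
grip_width: 0.127
```

```bash
python3 chk.py c10;python3 mv.py .5433 .2648 .055 5.53
```

```text
carrier in dock (by tcp) mm -51.41550973408372 -0.11267374296189317 11.79832157381687 dyaw -0.01772388053304233
t 20.85 tcp [0.5484 0.2136 0.0548] yaw 5.5 slide [-0.1 -0.2 51.5] roll -0.03 F [ 0.0311 -2.1024  2.9755] grip 0.124 q [ 0.2922  0.627   1.6692  0.0004  0.8448 -1.3749]
```

View pics/c10_side.png

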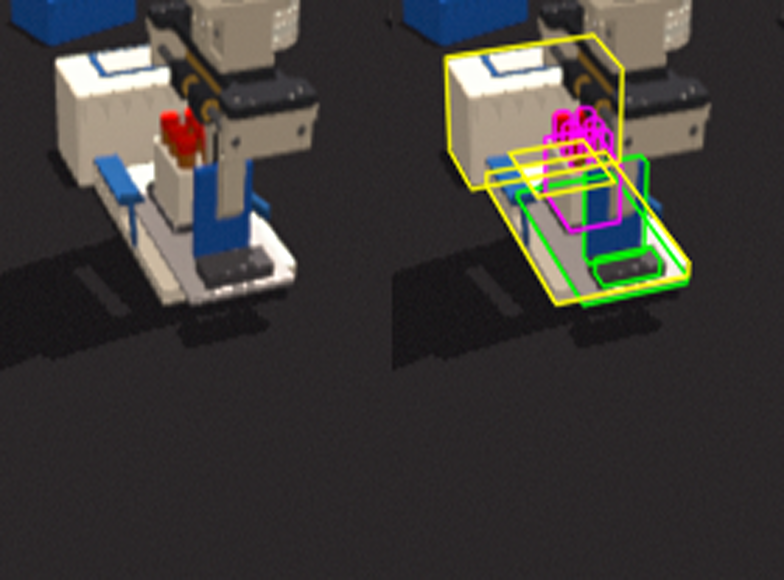

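View pics/c10_top.png

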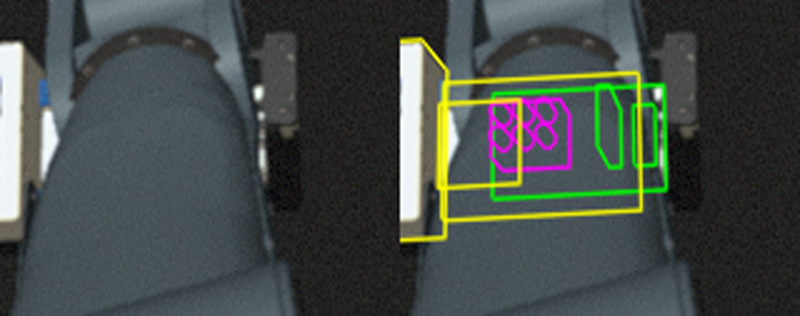

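The carrier is flat and its front is about 28 mm under the lips, with low forces (under 4 N). I'll continue.

Call:
jog_arm:
  slide:
    - [0,0,3]
    - [0,0,8]
    - [0,0,13]
    - [0,0,18]
    - [0,0,23]
    - [0,0,28]
    - [0,0,33]
    - [0,0,38]
    - [0,0,42]
    - [0,0,45]
    - [0,0,47]
    - [0,0,47]
  roll: [0,0,0,0,0,0,0,0,0,0,0,0]

```text
time_s: 22.35
tcp_pos: [0.5438, 0.2601, 0.0548]
orientation: [-1.571, -0.0, 0.096]
wrist_force: [0.7, -4.7, 4.9]
grip_width: 0.129
```

Call:
jog_arm:
  slide:
    - [0,0,1]
    - [0,0,2]
    - [0,0,3]
    - [0,0,3.5]
    - [0,0,3.5]
  roll: [0,0,0,0,0]

```text
time_s: 22.98
tcp_pos: [0.5435, 0.2633, 0.0548]
orientation: [-1.571, -0.0, 0.096]
wrist_force: [-0.4, -6.0, 5.3]
grip_width: 0.128
```

```bash
python3 chk.py c11;python3 mv.py .5433 .2648 .055 5.53
```

```text
carrier in dock (by tcp) mm -1.497078420857505 -0.13384243570896792 11.8099488637705 dyaw -0.029427819604448187
t 23.075 tcp [0.5435 0.2633 0.0548] yaw 5.5 slide [-0.1 -0.2  1.5] roll -0.03 F [ 1.1499 -6.7655  5.1086] grip 0.128 q [ 0.3742  0.6496  1.6252 -0.0005  0.8667 -1.2923]
```

View pics/c11_side.png

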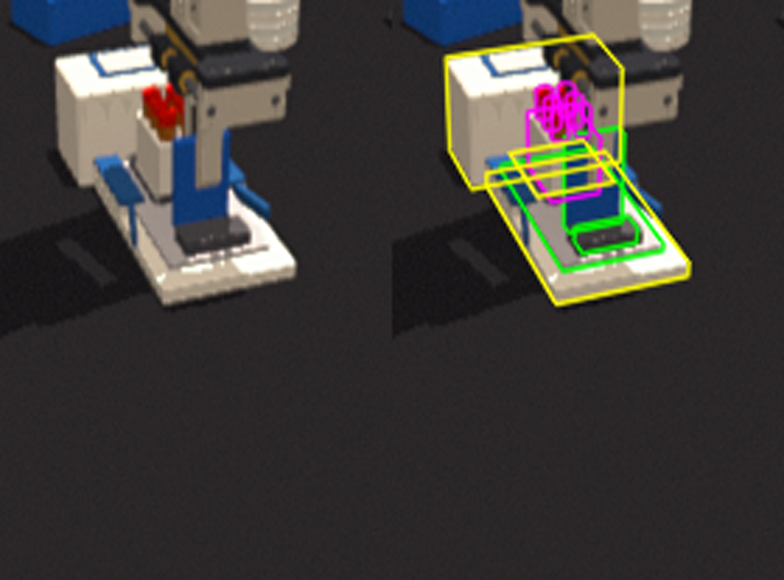

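Estimated 1.5 mm short with no stop contact yet. I'll nudge on until the force jumps.

Call:
jog_arm:
  slide:
    - [0,0,0.7]
    - [0,0,1.5]
    - [0,0,1.5]
  roll: [0,0,0]

```text
time_s: 23.45
tcp_pos: [0.5434, 0.2647, 0.0548]
orientation: [-1.571, -0.0, 0.096]
wrist_force: [1.5, -6.6, 5.7]
grip_width: 0.127
```

Call:
jog_arm:
  slide:
    - [0,0,0.5]
    - [0,0,1]
    - [0,0,1]
  roll: [0,0,0]

```text
time_s: 23.82
tcp_pos: [0.5433, 0.2647, 0.0548]
orientation: [-1.573, 0.0, 0.096]
wrist_force: [0.9, -14.1, 7.6]
grip_width: 0.129
```

The TCP stopped advancing at y = 0.2647 while the push rose to 14 N, so the carrier is against the stop. I'll release and retreat upward.

Call:
jog_arm:
  slide:
    - [0,0,0]
    - [0,0,0]
    - [0,0,0]
    - [0,0,0]
    - [0,0,0]
  roll: [0,0,0,0,0]
  hand: 0.38

```text
time_s: 24.45
tcp_pos: [0.5431, 0.2662, 0.0546]
orientation: [-1.571, -0.0, 0.096]
wrist_force: [-0.1, -0.5, -0.4]
grip_width: 0.376
```

Call:
jog_arm:
  slide:
    - [0,-10,-1]
    - [0,-35,-1]
    - [0,-70,-1]
    - [0,-110,-1]
    - [0,-150,-1]
    - [0,-180,-40]
    - [0,-180,-100]
    - [0,-180,-160]
    - [0,-180,-210]
    - [0,-180,-260]
    - [0,-180,-260]
  roll: [0,0,0,0,0,0,0,0,0,0,0]

```text
time_s: 25.82
tcp_pos: [0.5682, 0.0044, 0.2353]
orientation: [-1.571, -0.001, 0.092]
wrist_force: [0.3, 0.6, 0.4]
grip_width: 0.379
```

Run:
```python
from h import *
pd=np.array([.5398,.3006,np.radians(95.53)])
home=pd.copy();z=.012
print(arm.get_state()["time_s"])
for n in("side","top"):
    a=optics.get_image(n).copy();cv2.imwrite(f"pics/fin_{n}.png",a[:,:,::-1]);b=a.copy();draw(n,b,MC,home,z)
    draw(n,b,[q+[.042,0,.006] for q in MR],home,z,(255,0,255))
    x0,x1,y0,y1=(245,360,120,225) if n=="side" else(130,280,165,265)
    k=3.4 if n=="side" else 2.6
    cv2.imwrite(f'pics/fin2_{n}.png',cv2.resize(np.hstack([a[y0:y1,x0:x1],b[y0:y1,x0:x1]])[:,:,::-1],None,fx=k,fy=k*1.4,interpolation=cv2.INTER_CUBIC))
```

```text
25.825
```

View pics/fin2_side.png

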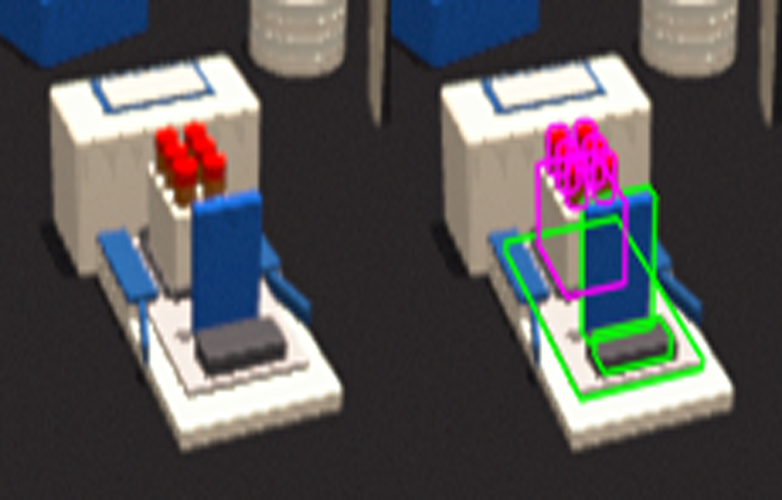

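View pics/fin2_top.png

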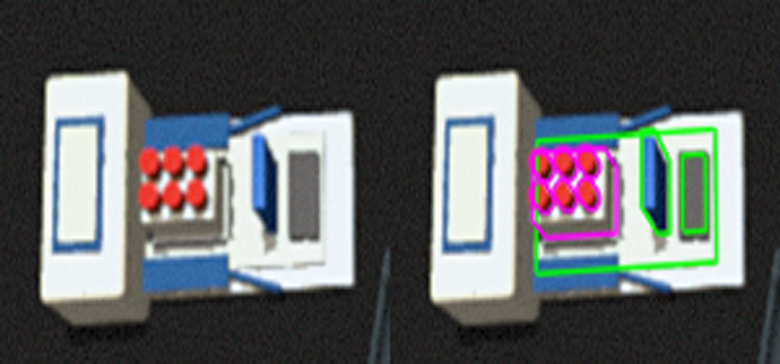

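View pics/fin_top.png

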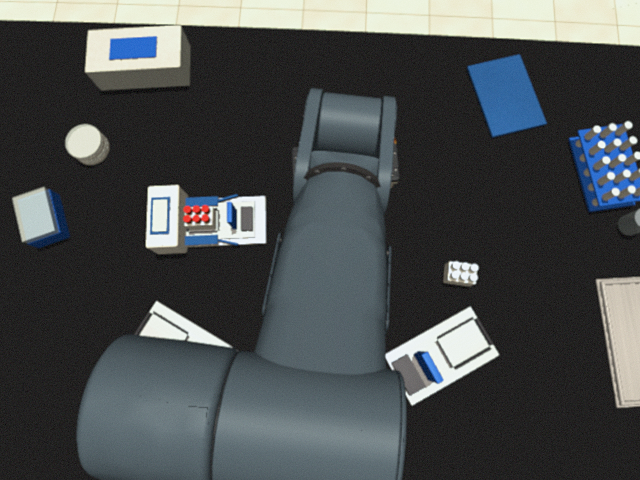

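The final views agree. The plate's rear edge is at top crop x≈325 against 327 for the home model, and in the side view it is ~1.5 px further in. The rack is upright and seated, the hand is clear and the white-capped rack is unmoved. I'm handing in.

Run:
```python
from cell import arm
print(arm.get_state()["time_s"],arm.get_state()["wrist_force"]);print(arm.hand_in())
```

```text
25.925 [-0.51755868  0.87015608  0.95707603]
the job is handed in; nothing more can be done
None
```

The job is done and was handed in at about 26 s. I set the red-capped rack in the pocket of the 170 mm carrier on the bench. I then gripped the loaded carrier by its handle, set it on the apron, slid it under the rails to the stop, released it and backed off.

**Last checks:**
- **Stop contact:** the tool stopped advancing while the push rose from 7 to 14 N, at the position where the fit put "home".
- **Final pictures:** both views show the carrier within about 2 mm of the fully-home model. The rack is upright in the pocket and the gripper is clear.
- **Bystanders:** the white-capped rack has not visibly moved. The arm hid the beaker and bottle in the last top view, so I did not check them again after the move; nothing came near them.

**Disagreements:**
- The side view put the carrier about 1.5 px further in than the model, which is within the calibration error.
- One dock fit, at a higher brightness threshold, gave its direction as 94.9° rather than 95.5°. Two of my position checks briefly used that value before I corrected it. The carrier slid in freely at 95.5°.

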